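# Rock the seesaw gate and feed the capacitors down the other chute

## Robot

A 7-joint arm with a two-finger parallel gripper is mounted at the origin on the work surface. World frame = base frame: x ahead of the robot, y to its left, z up, the work surface at z = 0. Lengths are in m, angles in rad, forces in N, time in s.
With the tool pointing down it reaches from about 0.425 to 0.875 m from the base axis. Payload 8.4 kg.
Tool frame: the origin (TCP) lies at the very end of the fingers, on their centre line; the grasp point (between the pads) lies 19 mm behind it; z points along the fingers, y is the line along which they close (so a half turn about z gives the same grasp; the last joint's range is limited). The gripper opens to 85 mm and grips with 20 to 120 N. Pads are 22 mm wide; open, the fingers measure 114 mm over their backs; the gripper's body (76 mm by 85 mm) begins 54 mm behind the grasp point. The pads swing forward as they close: fully open they stand 13 mm farther back than shut.
Start: joints at [1.213, 0.333, 0.04, 1.465, -0.013, 1.343, -0.059], TCP at [0.166, -0.628, 0.198] pointing down, gripper open.
Joint ranges: [-2.58, 2.58], [-0.38, 2.09], [-1.3, 1.39], [0.25, 2.4], [-1.5, 4.64], [0.08, 2.09], [-2.65, 2.65]. Speed limits (rad/s): [2.22, 2.22, 2.79, 2.79, 3.14, 3.14, 3.14].

## Interface

Orientations are given as a unit quaternion [w, x, y, z].
In Python, from station import bot, vision, order gives the robot as it stands.
- The arm moves only by the shell command python3 -m creep 'ROWS' [OPENING]. ROWS is JSON, one flat list of numbers, 6 for each row, row after row: the shift along the tool's x, y, z scaled (see below), then the turn, a rotation vector about the tool's x, y, z scaled (see below). In form: [x, y, z, ax, ay, az, x, y, z, ax, ay, az, ...]. A call has 1 to 10 rows; each row shifts and turns the commanded pose from where the row before left it, along the tool's axes as they then stand; what a row does not reach is not made up. The controller multiplies each number of a shift by 20 mm and each number of a turn by 2 rad. A row lasts 1/12 s, in which the tool goes at most 41.7 mm and 7.16 degrees, less where a joint would pass 70% of its speed; a pose out of reach is approached as far as the arm can. A call with a number of a shift or a turn outside -1 to 1 is refused whole. A call with a gripper value outside its range is refused whole. OPENING is the gripper's target within -1 to 1 (fully open at 1, half-way at 0, shut at -1), set as the call begins (- or left out, the last holds). The fingers move at their own pace and stop on an object; the grip force is fixed at half the most. Time passes only in rows, so rows that do not move let the fingers close. It gives the time, the measured TCP pose, the force, the opening and the grip force at its end, in the units of the state.
- bot.get_obs(): the state, without advancing time (a new reading comes with each control period).
- vision.read_camera(name): name is "scene" or "top" or "wrist"; returns the picture (400x640x3 uint8, red, green, blue); there is no depth.
- vision.calibration(name): a dict with "fx", "fy", "cx", "cy" (pixels), "view" (4x4, takes a point from world to camera coordinates). Camera axes: x right, y down, z forward; pixel columns grow to the right and rows downward; lengths in m; the calibration is good to about 2 mm. A picture is of the moment at which its call begins: read the wrist's pose just before it. calibration takes no time and is no camera call; for the wrist camera it gives the pose at the moment of the call.
- order.sign_off(): hands the job in; it is judged then, once.
Trained networks look in the newest picture that a camera, given by its name, has taken for a name from the list of things; names that differ only in an ending like _2 or _b are one class to them, and where a whole thing is asked for, a point or a joint stands for the part that bears it (a point fixed in the world has none). Each returns a list of dicts, best first, with "p" (0 to 1); they miss things now and then, are a little off and sometimes report something else, mostly with a low value. They report only what shows in the picture. A call takes as long as a camera call. They do not tell look-alikes from the thing itself.
- vision.masks_of(thing, camera): "region" (400x640 bool, what is visible of it) and "box" ([left, top, right, bottom] in pixels, round what is visible of it).
The state is a dict: "t": time; "joint_pos": joint angles; "dq": joint speeds; "effort": joint torques, N m; "tool_pos": TCP position; "tool_rot": TCP orientation; "force": force on the tool from outside, world axes, zero at the start; "moment": the same for the moment, N m; "opening": opening from 0.0 (shut) to 1.0 (fully open); "gripper_force": force on a finger pad.
Only numpy, scipy, OpenCV 4.12 (cv2) and the standard library are available. Lean on these libraries where they do the work, as an engineer would, in place of code of your own. Each camera call takes 0.05 s, during which the arm holds its last target. There are 200 camera calls.

## Task

On the capacitor sorter, press down the raised side of the seesaw gate so that it rocks over its pivot and tips to the other side, and only then push the two capacitors along the feed track, off its end and onto the gate, so that both roll down into the chute on that newly chosen side and come to rest there. Use the fingertips only: do not lift or carry the capacitors, and leave the other things on the bench where they stand.

Things in the scene. Friction and masses are not known exactly. Their poses are not given: they have to be found in the camera images.
- sorter: Fixed sheet-metal sorter: a level feed track, a seesaw gate beyond its end, a chute falling away left and right of the gate. Origin on the table below the gate's pivot, which is at z = 100 mm; x points along the feed track away from the robot (feed direction), y to the left chute, z up. The gate spans x -29 to +33, y -75 to +75 mm.
- feed_lip (a point): Middle of the edge of the feed track's floor at the gate end (sorter frame: -31, 0, 103 mm). The track runs back 138 mm from here, open at both ends; inside width 34 mm, side rails 4 mm thick, 10 mm above the floor. The gate's bed is 3 mm lower. A capacitor rolls off once it is wholly past the edge and no longer pressed; the gate's far wall, 60 mm past the edge, stops it.
- left_chute (a point): Middle of the left chute's floor (sorter frame: 0, 160, 45 mm). The fixed chute, 58 mm wide inside, slopes down outwards at 0.3 rad, from the gate's end (y = 78 mm, floor z = 70 mm) to an end stop at y = 242 mm (floor z = 19 mm).
- right_chute (a point): The same for the right chute (sorter frame: 0, -160, 45 mm), its mirror image.
- gate (a joint): Seesaw gate's angle about its pivot (along sorter x), rad: limits +-0.30, 0 level. Positive: left (+y) side raised, parts roll right; negative: the reverse. Starts leaning to either side by chance. A round weight on a stalk at its far edge (top 66 mm above the pivot) makes it topple to the side it leans to: under 2 N on the raised tab rocks it, and past level it falls over by itself.
- left_tab (a point): Middle of the top face of the gate's left press tab, a flat steel ear, 37 mm (x) by 34 mm (y), standing out from the gate towards the robot: sorter x = -48 mm, 62 mm left of the pivot. Moves with the gate: 18 mm above the pivot's height when raised, 18 mm below when lowered.
- right_tab (a point): The same for the right press tab, 62 mm to the right of the pivot.
- cap_front_center (a point): Centre of the capacitor nearer the gate: a black cylindrical can with rounded edges, 30 mm across, 45 mm long, about 45 g, lying with its axis along the feed track.
- cap_rear_center (a point): Centre of the second, identical capacitor, behind the first in the feed track (on the robot's side), 1 cm or so of air between them. Pushed on its rear end it pushes the first one ahead of it off the edge. They slide easily on the polished metal; steadily pushed, one after the other drops onto the gate and rolls off.
- transformer: Bystander: small transformer, 48 x 62 x 42 mm high, on the table left of the feed track; origin centre of underside.
- solder_reel: Bystander: reel, 60 mm across, 40 mm high, on the table right of the feed track; origin centre of underside.
- screwdriver: Bystander: screwdriver 170 mm long, lying on the table; origin centre of underside.
- multimeter: Bystander: multimeter 150 x 75 x 36 mm, lying on the table; origin centre of underside.
- flux_bottle: Bystander: bottle, 36 mm across, 85 mm high; origin centre of underside.
- spare_cap: Bystander: larger capacitor standing upright on the table, 35 mm across, 50 mm high; origin centre of underside. Not to be fed.
Not all that is in view belongs to the job. What is shaped like the part that bears cap_front_center but blue is not meant.

How it is judged:
By the outcome, as a careful person would: the job done as asked, in the order asked, and still so for the second after the job is handed in, with the robot touching nothing.
It also fails if it takes over 48 s, if anything falls off the work surface, if the arm or the gripper's body presses on something with over 40 N, if the wrist force passes 120 N, or if a joint passes its speed limit or range.

## Working session

There is one attempt and no reset: what is moved stays moved. The work goes in short steps, Python scripts to look and compute and a shell command to move; the robot and the scene stay as the last step left them, time stands still between calls to the robot, and variables do not carry over. Pictures are saved under pics/ and viewed, at most 10 in all, crops included, and the job is handed in when it is done.

```bash
mkdir -p pics
python3 - <<'E'
from station import bot,vision
import cv2,numpy as np
o=bot.get_obs();print(o['t'],o['tool_pos'],o['tool_rot'],o['opening'])
ims=[]
for c in('top','scene'):
    im=vision.read_camera(c)[:,:,::-1];cv2.imwrite(f'pics/{c}0.png',im)
    k=vision.calibration(c);print(c,k['fx'],k['fy'],k['cx'],k['cy'],np.round(k['view'],3).tolist())
    for n in('sorter','gate','cap_front_center','spare_cap','transformer','solder_reel'):
        print(n,[(round(d['p'],2),np.round(d['box']).tolist(), np.round(np.argwhere(d['region']).mean(0)[::-1],1).tolist()) for d in vision.masks_of(n,c)[:4]])
E
```

```text
0.0 [ 0.16617302 -0.62784622  0.19701085] [-8.17184924e-04  9.91638640e-01  1.29043050e-01 -1.76059179e-04] 0.9984889794126939
top 436.10203941864467 436.10203941864467 324.22624052863995 202.09491554134962 [[-0.024, -1.0, -0.011, 0.031], [-0.98, 0.026, -0.196, 0.558], [0.196, 0.006, -0.98, 1.362], [0.0, 0.0, 0.0, 1.0]]
sorter [(0.84, [242.0, 166.0, 396.0, 242.0], [319.5, 193.2])]
gate [(0.73, [226.0, 254.0, 280.0, 265.0], [263.3, 258.1]), (0.56, [294.0, 163.0, 346.0, 205.0], [319.0, 185.0])]
cap_front_center [(0.68, [344.0, 147.0, 354.0, 158.0], [347.0, 153.1]), (0.52, [317.0, 198.0, 327.0, 212.0], [320.6, 203.9])]
spare_cap [(0.59, [364.0, 243.0, 374.0, 255.0], [366.5, 249.1]), (0.46, [172.0, 210.0, 202.0, 258.0], [189.0, 233.7]), (0.39, [246.0, 165.0, 395.0, 242.0], [319.4, 193.1])]
transformer []
solder_reel [(0.64, [365.0, 208.0, 385.0, 223.0], [377.0, 215.0])]
scene 487.8766486130936 487.8766486130936 314.08303760878715 200.0426234655264 [[0.712, 0.702, -0.006, -0.416], [0.376, -0.387, -0.842, -0.129], [-0.593, 0.597, -0.54, 1.657], [0.0, 0.0, 0.0, 1.0]]
sorter [(0.79, [248.0, 173.0, 395.0, 288.0], [319.0, 224.4]), (0.63, [366.0, 143.0, 413.0, 174.0], [389.3, 158.5])]
gate [(0.94, [293.0, 178.0, 362.0, 226.0], [328.2, 202.0]), (0.44, [305.0, 172.0, 328.0, 180.0], [318.2, 175.9])]
cap_front_center [(0.84, [331.0, 260.0, 351.0, 277.0], [340.9, 267.3]), (0.76, [301.0, 179.0, 322.0, 195.0], [310.9, 187.0])]
spare_cap [(0.54, [231.0, 206.0, 250.0, 229.0], [239.5, 217.6])]
transformer [(0.16, [233.0, 206.0, 246.0, 228.0], [239.1, 218.0])]
solder_reel [(0.59, [240.0, 230.0, 265.0, 259.0], [253.5, 243.4]), (0.4, [249.0, 174.0, 392.0, 288.0], [319.3, 224.1]), (0.24, [295.0, 173.0, 354.0, 228.0], [328.0, 201.8])]
```

View pics/top0.png

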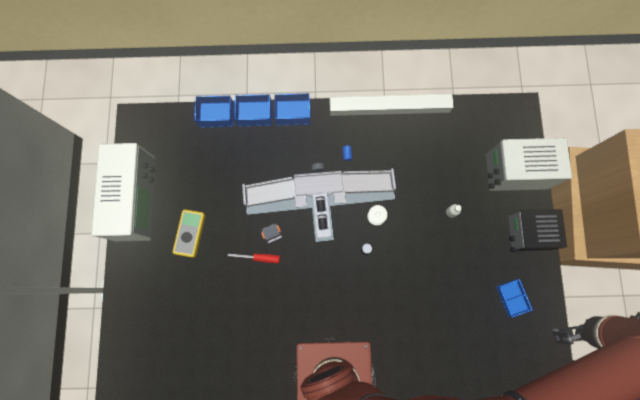

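View pics/scene0.png

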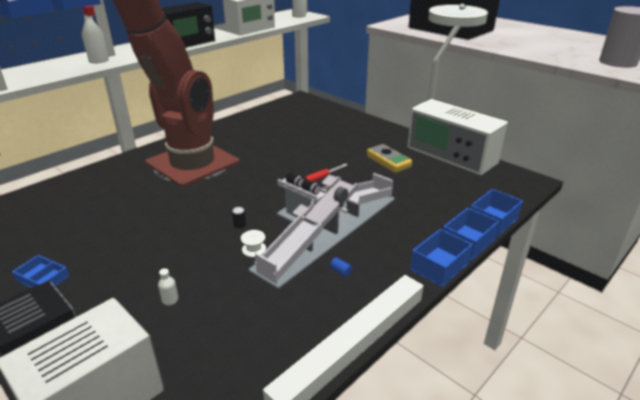

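Top view: the sorter is at about (320,190). Two dark caps lie in the feed track at about (320,203) and (321,222), and the blue look-alike is at (347,153), beyond the sorter on the table. The black caps in the track fit the description. I'll confirm that with one enlarged crop.

Run:
```python
import cv2,numpy as np
a=cv2.imread('pics/top0.png')[140:250,235:405];b=cv2.imread('pics/scene0.png')[160:295,235:405]
a=cv2.resize(a,(800,int(110*800/170)),interpolation=cv2.INTER_CUBIC)
b=cv2.resize(b,None,fx=4.4,fy=4.4,interpolation=cv2.INTER_CUBIC)
cv2.imwrite('pics/c1.png',a);cv2.imwrite('pics/c2.png',b)
```

```text
(no output)
```

View pics/c1.png

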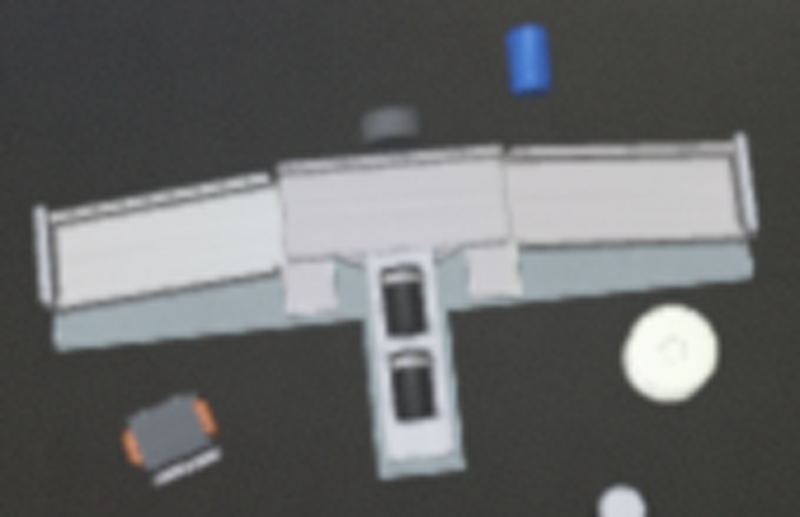

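View pics/c2.png

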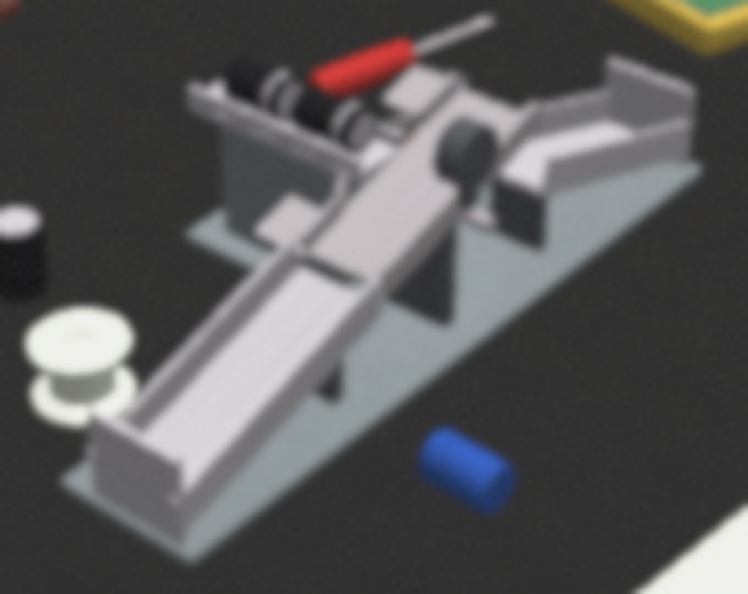

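The enlarged crop confirms it: two black caps in the track, at crop px (405,300) and (412,385). The blue one lies on the table and isn't meant. Next I'll fit the sorter pose and the gate's sign from the landmarks.

```bash
cat > h.py <<'E'
import numpy as np
from station import bot,vision
def proj(c,P):
    k=vision.calibration(c);V=np.array(k['view']);q=V[:3,:3]@np.asarray(P)+V[:3,3]
    return np.array([k['fx']*q[0]/q[2]+k['cx'],k['fy']*q[1]/q[2]+k['cy']])
def toW(s,P):
    c,n=np.cos(s[2]),np.sin(s[2]);return np.array([s[0]+c*P[0]-n*P[1],s[1]+n*P[0]+c*P[1],P[2]])
def ray(c,uv,z):
    k=vision.calibration(c);V=np.array(k['view']);d=V[:3,:3].T@np.array([(uv[0]-k['cx'])/k['fx'],(uv[1]-k['cy'])/k['fy'],1]);C=-V[:3,:3].T@V[:3,3]
    return C+d*(z-C[2])/d[2]
E
python3 - <<'E'
from h import *
from scipy.optimize import least_squares
T=lambda u,v:(u/4.706+235,v/4.706+140)
S=lambda u,v:(u/4.4+235,v/4.4+160)
base=[('top',T(402,254),(-.031,0,.103)),('top',T(421,457),(-.169,0,.103)),('top',T(53,263),(0,.242,.019)),('top',T(740,198),(0,-.242,.019)),
('scene',S(140,455),(0,-.242,.019))]
for g in(1,-1):
    L=base+[('top',T(312,288),(-.048,.062,.1+.018*g)),('top',T(494,270),(-.048,-.062,.1-.018*g)),('scene',S(293,222),(-.048,-.062,.1-.018*g)),('scene',S(425,92),(-.048,.062,.1+.018*g))]
    f=lambda s:np.concatenate([proj(c,toW(s,P))-uv for c,uv,P in L])
    r=least_squares(f,[.65,0,0],loss='soft_l1');print(g,r.cost,r.x);print(np.round(f(r.x).reshape(-1,2),1).tolist())
    s=r.x
for n,uv in(('front ctr',T(405,300)),('rear ctr',T(412,388)),('rear end',T(414,417)),('front front',T(401,268)),('reel',T(670,350)),('spare',T(622,505)),('transf',T(172,430))):
    z=.118 if 'r ' in n or 'front' in n or 'rear' in n else .045
    w=ray('top',uv,z)[:2];c,q=np.cos(s[2]),np.sin(s[2]);d=w-s[:2];print(n,w.round(3),'sorter',np.round([c*d[0]+q*d[1],-q*d[0]+c*d[1]],3))
E
```

```text
1 16.392291270122676 [0.6096124  0.03320188 0.07872193]
[[-1.0, -1.1], [-0.6, -0.9], [0.9, 0.9], [-1.6, -0.1], [-1.6, 9.4], [-1.3, -2.0], [-0.6, 0.1], [-1.5, 0.1], [-1.4, -1.1]]
-1 35.790036968550396 [0.60957888 0.03392702 0.07672026]
[[-1.3, -1.1], [-0.9, -0.9], [0.7, 0.7], [-1.8, 0.0], [-1.5, 9.2], [-0.8, 0.3], [-0.6, -2.2], [-1.6, -11.8], [-1.3, 10.1]]
front ctr [0.541 0.026] sorter [-0.069 -0.002]
rear ctr [0.482 0.023] sorter [-0.128 -0.001]
rear end [0.463 0.022] sorter [-0.147 -0.001]
front front [0.562 0.028] sorter [-0.048 -0.002]
reel [ 0.515 -0.155] sorter [-0.109 -0.181]
spare [ 0.409 -0.117] sorter [-0.212 -0.135]
transf [0.468 0.189] sorter [-0.129  0.166]
```

The gate is positive: left raised, so it must be tipped to send parts left. I'll align the tool with the sorter, close the fingers and go to a point above the left tab, at about (0.555, 0.089).

```bash
python3 -m creep '[0,0,0,0,0,0.045, 0,0,0,0,0,0.045, 1,-0.5,0,0,0,0, 1,-0.5,0,0,0,0, 1,-0.5,0,0,0,0, 1,-0.5,0,0,0,0, 1,-0.5,0,0,0,0, 1,-0.5,0,0,0,0, 1,-0.5,0,0,0,0, 1,-0.5,0,0,0,0]' -1
python3 -m creep '[1,-0.5,0,0,0,0, 1,-0.5,0,0,0,0, 1,-0.5,0,0,0,0, 1,-0.5,0,0,0,0, 1,-0.5,0,0,0,0, 1,-0.5,0,0,0,0, 1,-0.5,0,0,0,0, 0.3,-1,0,0,0,0, 0.3,-1,0,0,0,0, 0.3,-1,0,0,0,0]' -1
```

```text
t: 1.53
tool_pos: [0.3204, -0.5354, 0.198]
tool_rot: [0.0, 0.999, 0.039, 0.0]
force: [0.4, 0.0, 0.2]
opening: -0.0
gripper_force: 0.0
t: 2.37
tool_pos: [0.4672, -0.393, 0.1977]
tool_rot: [-0.0, 0.999, 0.039, -0.0]
force: [-0.1, -0.8, 0.1]
opening: -0.001
gripper_force: 0.0
```

```bash
python3 -m creep '[0.26,-1,0,0,0,0, 0.26,-1,0,0,0,0, 0.26,-1,0,0,0,0, 0.26,-1,0,0,0,0, 0.26,-1,0,0,0,0, 0.26,-1,0,0,0,0, 0.26,-1,0,0,0,0, 0.26,-1,0,0,0,0, 0.26,-1,0,0,0,0, 0.26,-1,0,0,0,0]' -1
python3 -m creep '[0.26,-1,0,0,0,0, 0.26,-1,0,0,0,0, 0.26,-1,0,0,0,0, 0.26,-1,0,0,0,0, 0.26,-1,0,0,0,0, 0.26,-1,0,0,0,0, 0.26,-1,0,0,0,0, 0.26,-1,0,0,0,0, 0.26,-1,0,0,0,0, 0.26,-1,0,0,0,0]' -1
python3 -m creep '[0,0,0,0,0,0,0,0,0,0,0,0,0,0,0,0,0,0]' -1
```

```text
t: 3.2
tool_pos: [0.503, -0.1895, 0.1981]
tool_rot: [0.0, 0.999, 0.039, 0.0]
force: [-0.8, -0.7, 0.4]
opening: 0.002
gripper_force: 0.0
t: 4.03
tool_pos: [0.5391, 0.0139, 0.1981]
tool_rot: [0.0, 0.999, 0.039, 0.0]
force: [-0.0, -0.4, -0.4]
opening: 0.003
gripper_force: 0.0
t: 4.28
tool_pos: [0.539, 0.0122, 0.1979]
tool_rot: [0.0, 0.999, 0.039, -0.0]
force: [0.2, -0.5, 0.0]
opening: -0.005
gripper_force: 0.0
```

```bash
python3 -m creep '[0.28,-0.95,0,0,0,0, 0.28,-0.95,0,0,0,0, 0.28,-0.95,0,0,0,0, 0.28,-0.95,0,0,0,0,0,0,0,0,0,0,0,0,0,0,0,0]' -1
python3 - <<'E'
from h import *
import cv2
s=(.608,.031,.0785)
im=vision.read_camera('wrist')[:,:,::-1].copy()
for P in((-.048,.062,.118),(-.0295,.079,.123),(-.0665,.045,.113),(-.031,0,.103),(-.169,0,.103),(-.031,.017,.103),(-.048,-.062,.082)):
    u=proj('wrist',toW(s,P));print(P,u.round());cv2.drawMarker(im,tuple(int(x) for x in u),(0,0,255),0,10)
cv2.imwrite('pics/w1.png',im)
E
```

```text
t: 4.78
tool_pos: [0.5554, 0.0903, 0.1978]
tool_rot: [0.0, 0.999, 0.04, -0.0]
force: [1.0, -0.8, 0.0]
opening: 0.003
gripper_force: 0.0
(-0.048, 0.062, 0.118) [315. 193.]
(-0.0295, 0.079, 0.123) [296. 175.]
(-0.0665, 0.045, 0.113) [333. 210.]
(-0.031, 0, 0.103) [381. 171.]
(-0.169, 0, 0.103) [372. 295.]
(-0.031, 0.017, 0.103) [363. 171.]
(-0.048, -0.062, 0.082) [435. 183.]
```

View pics/w1.png

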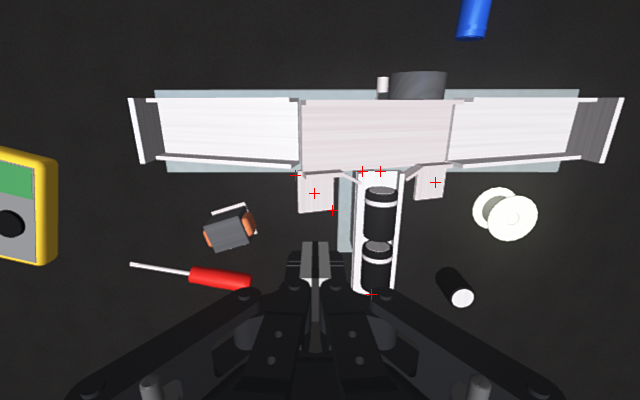

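Wrist view: the fitted markers sit on the left tab (315,193) and on the track lip (381,171), within about 2 px. The weight leans right, which agrees with the gate being positive. Pressing now.

```bash
python3 -m creep '[0,0,0.85,0,0,0, 0,0,0.85,0,0,0, 0,0,0.85,0,0,0, 0,0,0.85,0,0,0, 0,0,0.3,0,0,0, 0,0,0.3,0,0,0, 0,0,0.3,0,0,0, 0,0,0.3,0,0,0]' -1
python3 -m creep '[0,0,0.25,0,0,0, 0,0,0.25,0,0,0, 0,0,0.25,0,0,0, 0,0,0.25,0,0,0,0,0,0,0,0,0,0,0,0,0,0,0]' -1
```

```text
t: 5.5
tool_pos: [0.5559, 0.09, 0.1063]
tool_rot: [0.0, 0.999, 0.039, 0.001]
force: [0.8, 0.3, 0.2]
opening: -0.001
gripper_force: 0.0
t: 6.0
tool_pos: [0.5552, 0.0905, 0.0857]
tool_rot: [0.0, 0.999, 0.039, -0.0]
force: [-0.1, -0.2, 0.5]
opening: 0.002
gripper_force: 0.2
```

```bash
python3 -m creep '[0,0,-0.92,0,0,0, 0,0,-0.92,0,0,0, 0,0,-0.92,0,0,0, 0,0,-0.92,0,0,0, 0,0,-0.92,0,0,0, 0,0,-0.92,0,0,0, 0,0,0,0,0,0, 0,0,0,0,0,0]' -1
python3 - <<'E'
from h import *
import cv2
s=(.608,.031,.0785)
im=vision.read_camera('wrist')[:,:,::-1].copy()
for d in vision.masks_of('cap_front_center','wrist')[:5]:
    b=d['box'];print(round(d['p'],2),np.round(b))
    for uv in((b[0]/2+b[2]/2,b[1]),(b[0]/2+b[2]/2,b[3])):
      for z in(.118,.133):
        w=ray('wrist',uv,z)[:2]-s[:2];c,q=np.cos(s[2]),np.sin(s[2]);print('  z',z,np.round([c*w[0]+q*w[1],-q*w[0]+c*w[1]],4))
cv2.imwrite('pics/w2.png',im)
E
```

```text
t: 6.67
tool_pos: [0.5561, 0.0908, 0.1976]
tool_rot: [-0.0, 0.999, 0.039, 0.001]
force: [0.7, -0.3, -0.4]
opening: -0.003
gripper_force: 0.0
0.95 [453.   0. 491.  46.]
  z 0.118 [ 0.1031 -0.0535]
  z 0.133 [ 0.099  -0.0466]
  z 0.118 [ 0.0724 -0.0587]
  z 0.133 [ 0.07   -0.0514]
0.7 [366. 188. 398. 243.]
  z 0.118 [-0.0423  0.0031]
  z 0.133 [-0.0379  0.0067]
  z 0.118 [-0.0974 -0.0008]
  z 0.133 [-0.0897  0.003 ]
0.68 [472. 191. 540. 243.]
  z 0.118 [-0.0457 -0.109 ]
  z 0.133 [-0.0411 -0.0988]
  z 0.118 [-0.0978 -0.1197]
  z 0.133 [-0.0901 -0.1088]
```

View pics/w2.png

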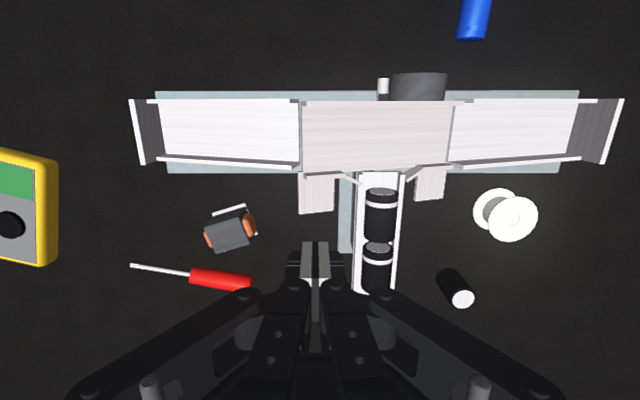

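The wrist view looks the same as before: left tab at (315,193), weight at (418,87). So I'll check for gate movement by differencing the scene and top views against the start.

Run:
```python
from h import *
import cv2
w1=cv2.imread('pics/w1.png').astype(int);w2=cv2.imread('pics/w2.png').astype(int)
print('wrist diff gate',abs(w1-w2)[95:170,305:450].mean(),abs(w1-w2)[60:100,380:450].mean())
b=vision.read_camera('scene')[:,:,::-1].copy();cv2.imwrite('pics/scene1.png',b)
a=cv2.imread('pics/scene0.png')
f=lambda x:cv2.resize(x[165:245,285:375],None,fx=4.4,fy=4.4,interpolation=cv2.INTER_CUBIC)
cv2.imwrite('pics/sc.png',np.hstack([f(a),f(b)]))
s=(.608,.031,.0785)
for g in(1,-1):print(g,[ (np.round((proj('scene',toW(s,P))-[285,165])*4.4)).tolist() for P in((-.048,.062,.1+.018*g),(-.048,-.062,.1-.018*g))])
```

```text
wrist diff gate 4.038620689655173 5.774523809523809
1 [[195.0, 65.0], [62.0, 201.0]]
-1 [[194.0, 115.0], [60.0, 149.0]]
```

View pics/sc.png

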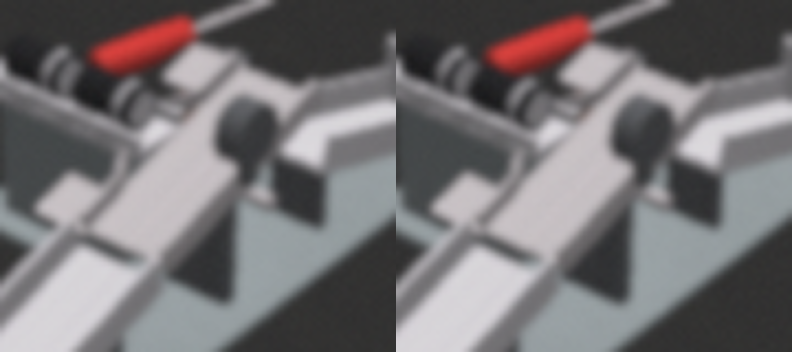

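The scene views before and after match: the left tab is still raised, so the press didn't take. I'll press again and look while the finger is down.

```bash
python3 -m creep '[0,0,0.9,0,0,0, 0,0,0.9,0,0,0, 0,0,0.9,0,0,0, 0,0,0.9,0,0,0, 0,0,0.25,0,0,0, 0,0,0.25,0,0,0, 0,0,0.25,0,0,0]' -1|head -4
python3 -m creep '[0,0,0.2,0,0,0, 0,0,0.2,0,0,0, 0,0,0.2,0,0,0, 0,0,0.2,0,0,0, 0,0,0.2,0,0,0, 0,0,0,0,0,0]' -1|head -4
python3 - <<'E'
from h import *
import cv2
a=vision.read_camera('wrist')[60:260,250:520,::-1]
b=vision.read_camera('scene')[165:245,285:375,::-1]
h=300
cv2.imwrite('pics/pp.png',np.hstack([cv2.resize(np.ascontiguousarray(x),(int(x.shape[1]*h/x.shape[0]),h),interpolation=cv2.INTER_CUBIC) for x in(a,b)]))
E
```

```text
t: 7.4
tool_pos: [0.5555, 0.0906, 0.1093]
tool_rot: [-0.0, 0.999, 0.039, 0.0]
force: [-0.1, 0.1, 0.1]
t: 7.9
tool_pos: [0.5549, 0.0904, 0.0885]
tool_rot: [0.0, 0.999, 0.039, -0.001]
force: [-0.6, 0.1, 0.3]
```

View pics/pp.png

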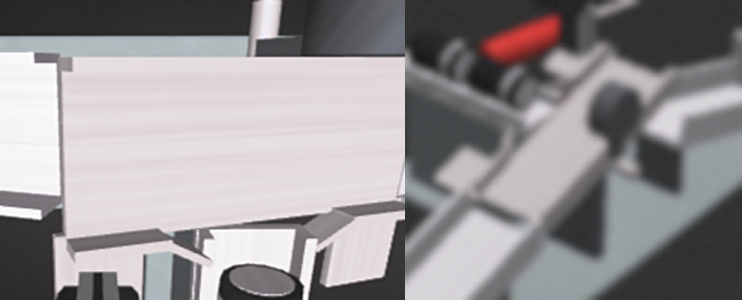

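Run:
```python
from h import *
import cv2
o=bot.get_obs();T=o['tool_pos'];print(T,o['t'],o['joint_pos'].round(2) if hasattr(o['joint_pos'],'round') else o['joint_pos'])
s=(.608,.031,.0785)
W=lambda P:np.round((proj('wrist',P)-[250,60])*1.5).tolist()
k=vision.calibration('wrist');V=np.array(k['view']);print('cam',(-V[:3,:3].T@V[:3,3]).round(3),'fwd',V[2,:3].round(3),k['fx'])
print('TCP',W(T),'TCP+11x',W(T+[.011,0,0]))
for a in(.3,0,-.3):
    c,n=np.cos(a),np.sin(a)
    print(a,'tab corners',[W(toW(s,(x,y*c,.1+y*n))) for x,y in((-.0295,.045),(-.0295,.079),(-.0665,.079),(-.0665,.045))],'R tab',[W(toW(s,(x,-y*c,.1-y*n))) for x,y in((-.0295,.045),(-.0295,.079),(-.0665,.079),(-.0665,.045))],'bed ends',[W(toW(s,(-.029,y*c,.1+y*n))) for y in(.075,-.075)])
print('lip',W(toW(s,(-.031,.017,.103))),W(toW(s,(-.031,-.017,.103))))
print('scene TCP(x3.75)',np.round((proj('scene',T)-[285,165])*3.75+[405,0]))
```

```text
[0.55532615 0.09050597 0.08928516] 8.0 [ 0.18  0.28 -0.49  1.79  0.15  1.1  -1.85]
cam [0.636 0.097 0.265] fwd [-0.314 -0.024 -0.949] 293.4589592138657
TCP [97.0, 255.0] TCP+11x [99.0, 231.0]
0.3 tab corners [[152.0, 237.0], [63.0, 248.0], [65.0, 338.0], [149.0, 323.0]] R tab [[345.0, 213.0], [406.0, 206.0], [388.0, 279.0], [331.0, 290.0]] bed ends [[74.0, 245.0], [399.0, 206.0]]
0 tab corners [[143.0, 224.0], [58.0, 224.0], [61.0, 305.0], [141.0, 305.0]] R tab [[368.0, 224.0], [453.0, 224.0], [431.0, 305.0], [351.0, 305.0]] bed ends [[68.0, 223.0], [443.0, 223.0]]
-0.3 tab corners [[145.0, 213.0], [71.0, 206.0], [72.0, 279.0], [142.0, 290.0]] R tab [[384.0, 237.0], [494.0, 248.0], [466.0, 338.0], [365.0, 323.0]] bed ends [[79.0, 206.0], [481.0, 245.0]]
lip [215.0, 230.0] [301.0, 230.0]
scene TCP(x3.75) [572.  89.]
```

Run:
```python
from h import *
import cv2
T=bot.get_obs()['tool_pos']
for h in(0,.01,.02,.03,.04):
    print(h,'wrist',[proj('wrist',T+[x,y,h]).round(0).tolist() for x,y in((.011,.0145),(.011,-.0145),(-.011,.0145))],'scene',proj('scene',T+[0,0,h]).round(1))
im=vision.read_camera('wrist')[:,:,::-1];cr=np.ascontiguousarray(im[195:345,240:400])
s=vision.read_camera('scene')[:,:,::-1];cs=np.ascontiguousarray(s[150:225,300:360])
cv2.imwrite('pics/z.png',np.hstack([cv2.resize(cr,(480,450),interpolation=cv2.INTER_CUBIC),cv2.resize(cs,(320,450),interpolation=cv2.INTER_CUBIC)]))
```

```text
0 wrist [[294.0, 213.0], [339.0, 216.0], [292.0, 243.0]] scene [329.5 188.7]
0.01 wrist [[293.0, 219.0], [340.0, 222.0], [291.0, 251.0]] scene [329.5 185.6]
0.02 wrist [[291.0, 225.0], [341.0, 229.0], [289.0, 259.0]] scene [329.6 182.4]
0.03 wrist [[290.0, 233.0], [343.0, 236.0], [288.0, 268.0]] scene [329.6 179.2]
0.04 wrist [[288.0, 241.0], [345.0, 245.0], [286.0, 278.0]] scene [329.7 176. ]
```

View pics/z.png

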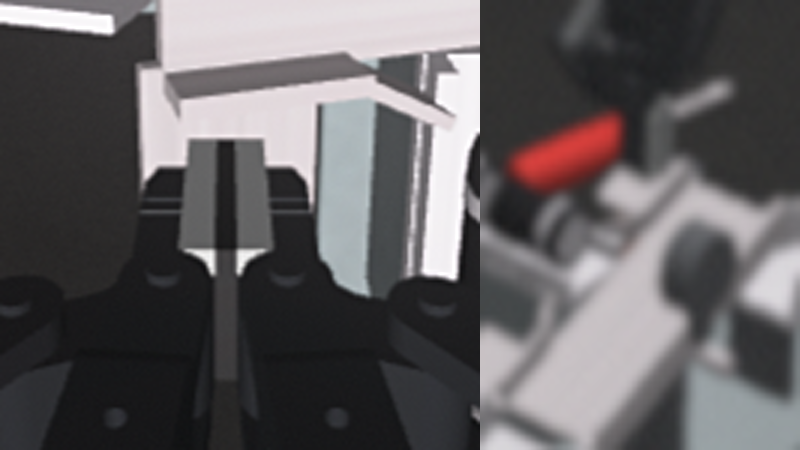

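The fingertips end about 36 mm above the reported TCP: the tip is at (315,242) in the wrist view and about (333,178) in the scene view. So the tip has only been hovering over the tab. I'll shift slightly outward and towards the robot, then press further in small steps while watching the force.

```bash
python3 -m creep '[-0.15,-0.2,0,0,0,0, 0,0,0.2,0,0,0, 0,0,0.2,0,0,0, 0,0,0,0,0,0]' -1
python3 -m creep '[0,0,0.2,0,0,0, 0,0,0.2,0,0,0, 0,0,0.2,0,0,0,0,0,0,0,0,0]' -1
python3 - <<'E'
from h import *
import cv2
s=vision.read_camera('scene')[:,:,::-1];a=cv2.imread('pics/scene1.png')
d=abs(s.astype(int)-a).mean(2)
print('right tab/weight diff',d[203:213,295:305].mean(),d[185:200,335:348].mean(),'ref',d[250:280,260:300].mean())
E
```

```text
t: 8.43
tool_pos: [0.5515, 0.0942, 0.0804]
tool_rot: [0.0, 0.999, 0.04, -0.001]
force: [-0.1, -0.8, 0.8]
opening: 0.006
gripper_force: 0.6
t: 8.77
tool_pos: [0.5515, 0.0941, 0.0682]
tool_rot: [0.0, 0.999, 0.039, -0.001]
force: [-0.0, 0.1, 0.2]
opening: -0.001
gripper_force: 0.0
right tab/weight diff 74.36666666666667 39.873504273504274 ref 0.5219444444444444
```

The gate is moving now.

```bash
python3 -m creep '[0,0,0.2,0,0,0, 0,0,0.2,0,0,0,0,0,0,0,0,0,0,0,0,0,0,0]' -1
python3 -m creep '[0,0,-0.3,0,0,0, 0,0,-0.5,0,0,0, 0,0,-0.9,0,0,0, 0,0,-0.9,0,0,0, 0,0,-0.9,0,0,0, 0,0,-0.9,0,0,0, 0,0,-0.9,0,0,0,0,0,-0.9,0,0,0,0,0,0,0,0,0]' -1
python3 - <<'E'
from h import *
import cv2
s=(.608,.031,.0785)
b=vision.read_camera('scene')[:,:,::-1].copy();cv2.imwrite('pics/scene2.png',b)
a=vision.read_camera('wrist')[:,:,::-1].copy();cv2.imwrite('pics/w3.png',a)
g0=cv2.imread('pics/scene0.png')
# brightness at predicted tab centres for both signs
for g in(1,-1):
  for y in(.062,-.062):
    u=proj('scene',toW(s,(-.048,y,.1+.018*g*np.sign(y)))).round().astype(int);print(g,y,u,g0[u[1],u[0]],b[u[1],u[0]])
for d in vision.masks_of('gate','scene')[:2]:print(d['p'],d['box'])
for d in vision.masks_of('cap_front_center','wrist')[:4]:print(d['p'],d['box'])
E
```

```text
t: 9.15
tool_pos: [0.5519, 0.0942, 0.0611]
tool_rot: [-0.0, 0.999, 0.039, -0.0]
force: [0.1, -0.0, 0.6]
opening: 0.002
gripper_force: 0.0
t: 9.9
tool_pos: [0.5541, 0.095, 0.1905]
tool_rot: [-0.0, 0.999, 0.039, 0.003]
force: [1.3, 0.5, -0.5]
opening: 0.002
gripper_force: 0.0
1 0.062 [329 180] [197 194 200] [104  99  99]
1 -0.062 [299 211] [196 193 199] [74 72 69]
-1 0.062 [329 191] [172 170 179] [160 159 164]
-1 -0.062 [299 199] [73 72 68] [195 192 199]
0.69 [459.0, 0.0, 498.9, 42.0]
0.66 [368.6, 187.3, 406.0, 245.5]
0.58 [301.7, 66.1, 497.2, 214.3]
```

The gate has tipped: the right tab is now up and the left side is down. Next I go behind the rear cap.

```bash
python3 -m creep '[-0.88,0.49,0,0,0,0,-0.88,0.49,0,0,0,0,-0.88,0.49,0,0,0,0,-0.88,0.49,0,0,0,0,-0.88,0.49,0,0,0,0,-0.88,0.49,0,0,0,0,-0.88,0.49,0,0,0,0,0,0,0,0,0,0,0,0,0,0,0,0]' -1
python3 - <<'E'
from h import *
import cv2
a=vision.read_camera('wrist')[:,:,::-1].copy();cv2.imwrite('pics/w4.png',a)
s=(.608,.031,.0785)
for d in vision.masks_of('cap_front_center','wrist')[:5]:
    b=d['box'];print(round(d['p'],2),np.round(b))
    for uv in((b[0]/2+b[2]/2,b[1]),(b[0]/2+b[2]/2,b[3])):
        w=ray('wrist',uv,.125)[:2]-s[:2];c,q=np.cos(s[2]),np.sin(s[2]);print('  ',np.round([c*w[0]+q*w[1],-q*w[0]+c*w[1]],4))
# markers: lip, track rear corners, for check
for P in((-.031,.017,.103),(-.031,-.017,.103),(-.1,.019,.113),(-.1,-.019,.113),(-.169,.017,.103)):
    u=proj('wrist',toW(s,P));print(P,u.round(1));cv2.drawMarker(a,tuple(int(x) for x in u),(0,0,255),0,8)
T=bot.get_obs()['tool_pos'];u=proj('wrist',T+[.011,0,.036]);print(T,u);cv2.drawMarker(a,tuple(int(x) for x in u),(0,255,0),0,8)
cv2.imwrite('pics/w4m.png',a)
E
```

```text
t: 10.85
tool_pos: [0.434, 0.0156, 0.185]
tool_rot: [0.0, 0.999, 0.039, -0.0]
force: [-0.1, -0.0, 0.5]
opening: 0.003
gripper_force: 0.0
0.78 [287.  26. 329.  97.]
   [-0.043   0.0042]
   [-0.0905  0.0046]
(-0.031, 0.017, 0.103) [291.7  15. ]
(-0.031, -0.017, 0.103) [336.  15.]
(-0.1, 0.019, 0.113) [290.4 109.2]
(-0.1, -0.019, 0.113) [337.4 109.2]
(-0.169, 0.017, 0.103) [295.4 187.6]
[0.4348866  0.01657397 0.18509108] [316.47846649 239.50503932]
```

View pics/w4m.png

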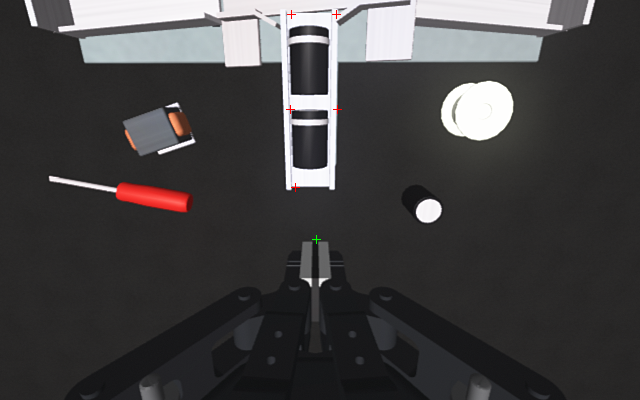

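Wrist view: the left tab is now lower (smaller) and the right one raised. The track centre is at column 310.5 and the tool at 316, so I shift about 3 mm left. The rear cap ends at row 168, about 12 mm ahead of the tip. Descending to tip z ≈ 0.116.

```bash
python3 -m creep '[0,-0.15,0,0,0,0,0,0,0.9,0,0,0,0,0,0.9,0,0,0,0,0,0.9,0,0,0,0,0,0.9,0,0,0,0,0,0.8,0,0,0,0,0,0.4,0,0,0,0,0,0.3,0,0,0,0,0,0,0,0,0,0,0,0,0,0,0]' -1
python3 - <<'E'
from h import *
import cv2
a=vision.read_camera('wrist')[:,:,::-1];b=vision.read_camera('scene')[:,:,::-1]
cv2.imwrite('pics/w5.png',a);cv2.imwrite('pics/s5.png',b)
o=bot.get_obs();print(o['tool_pos'],o['force'])
for d in vision.masks_of('cap_rear_center','wrist')[:4]:print(d['p'],d['box'])
T=o['tool_pos']; print([proj('scene',T+[0,0,h]).round(1).tolist() for h in(0,.036,.06)])
E
```

```text
t: 11.78
tool_pos: [0.4348, 0.0195, 0.0837]
tool_rot: [-0.0, 0.999, 0.04, 0.0]
force: [-0.3, -0.2, 1.1]
opening: -0.001
gripper_force: 0.0
[0.4351267  0.01935711 0.08417238] [-0.18734545 -0.91974245  0.36493304]
0.65 [280.1, 114.4, 346.8, 218.2]
[[280.7, 184.2], [280.1, 173.0], [279.8, 165.4]]
```

```bash
python3 -m creep '[0,0,0.2,0,0,0,0.25,0,0,0,0,0,0.25,0,0,0,0,0,0.25,0,0,0,0,0,0.25,0,0,0,0,0,0.25,0,0,0,0,0,0.25,0,0,0,0,0,0.25,0,0,0,0,0,0,0,0,0,0,0]' -1
cat > look.py <<'E'
from h import *
import cv2,sys
n=sys.argv[1];s=(.608,.033,.0785)
for c in('top','wrist','scene'):
    a=vision.read_camera(c)[:,:,::-1];cv2.imwrite(f'pics/{c}_{n}.png',a)
    for d in vision.masks_of('cap_front_center',c)[:5]:
        b=d['box'];uv=((b[0]+b[2])/2,(b[1]+b[3])/2)
        r=[]
        for z in(.118,.06):
            w=ray(c,uv,z)[:2]-s[:2];C,q=np.cos(s[2]),np.sin(s[2]);r.append(np.round([C*w[0]+q*w[1],-q*w[0]+C*w[1]],3).tolist())
        print(c,round(d['p'],2),np.round(b).tolist(),r)
E
python3 look.py a
```

```text
t: 12.68
tool_pos: [0.4703, 0.0221, 0.0793]
tool_rot: [-0.0, 0.999, 0.039, 0.0]
force: [-0.0, 0.2, 0.2]
opening: 0.001
gripper_force: 0.0
top 0.7 [344.0, 148.0, 356.0, 156.0] [[0.088, -0.11], [0.106, -0.114]]
wrist 0.8 [277.0, 38.0, 350.0, 158.0] [[-0.058, 0.0], [-0.058, 0.001]]
wrist 0.61 [164.0, 1.0, 501.0, 119.0] [[-0.042, -0.008], [-0.036, -0.011]]
scene 0.61 [302.0, 181.0, 329.0, 195.0] [[-0.05, 0.004], [-0.111, 0.077]]
scene 0.53 [333.0, 257.0, 354.0, 274.0] [[0.196, -0.198], [0.156, -0.142]]
scene 0.51 [293.0, 183.0, 357.0, 213.0] [[0.0, -0.018], [-0.057, 0.053]]
```

```bash
python3 -m creep '[0.25,0,0,0,0,0,0.25,0,0,0,0,0,0.25,0,0,0,0,0,0.25,0,0,0,0,0,0,0,0,0,0,0,0,0,0,0,0,0,0,0,0,0,0,0,0,0,0,0,0,0]' -1
python3 look.py b
```

```text
t: 13.65
tool_pos: [0.489, 0.0235, 0.0792]
tool_rot: [-0.0, 0.999, 0.039, -0.0]
force: [-0.1, -0.8, 0.0]
opening: -0.0
gripper_force: 0.0
top 0.67 [345.0, 146.0, 354.0, 156.0] [[0.092, -0.109], [0.111, -0.114]]
top 0.18 [264.0, 226.0, 279.0, 241.0] [[-0.144, 0.159], [-0.136, 0.166]]
wrist 0.82 [278.0, 40.0, 350.0, 158.0] [[-0.038, 0.0], [-0.038, 0.0]]
wrist 0.35 [1.0, 1.0, 639.0, 287.0] [[-0.058, -0.003], [-0.066, -0.004]]
scene 0.66 [331.0, 259.0, 354.0, 277.0] [[0.199, -0.205], [0.16, -0.15]]
scene 0.59 [310.0, 181.0, 332.0, 199.0] [[-0.033, 0.005], [-0.093, 0.078]]
scene 0.36 [294.0, 182.0, 357.0, 213.0] [[-0.0, -0.017], [-0.057, 0.054]]
```

```bash
python3 -m creep '[0.25,0,0,0,0,0,0.25,0,0,0,0,0,0.25,0,0,0,0,0,0.25,0,0,0,0,0,0.25,0,0,0,0,0,0.25,0,0,0,0,0,0.25,0,0,0,0,0,0,0,0,0,0,0,0,0,0,0,0,0,0,0,0,0,0,0]' -1
python3 look.py c
```

```text
t: 14.78
tool_pos: [0.5239, 0.0263, 0.0792]
tool_rot: [-0.0, 0.999, 0.039, -0.0]
force: [-0.1, -0.7, -0.4]
opening: 0.002
gripper_force: 0.0
top 0.42 [257.0, 186.0, 271.0, 201.0] [[-0.017, 0.172], [-0.003, 0.179]]
wrist 0.57 [0.0, 45.0, 32.0, 127.0] [[0.002, 0.13], [0.005, 0.186]]
scene 0.59 [372.0, 181.0, 387.0, 193.0] [[0.078, 0.116], [0.027, 0.198]]
scene 0.48 [332.0, 258.0, 352.0, 278.0] [[0.198, -0.206], [0.158, -0.151]]
```

The front cap is in the left chute. Pushing the rear one next.

```bash
python3 -m creep '[0.25,0,0,0,0,0,0.25,0,0,0,0,0,0.25,0,0,0,0,0,0.25,0,0,0,0,0,0.25,0,0,0,0,0,0.25,0,0,0,0,0,0.25,0,0,0,0,0,0.25,0,0,0,0,0,0.25,0,0,0,0,0,0,0,0,0,0,0]' -1
python3 -m creep '[-0.2,0,0,0,0,0,-0.3,0,0,0,0,0,0,0,0,0,0,0,0,0,0,0,0,0,0,0,0,0,0,0,0,0,0,0,0,0]' -1
python3 look.py d
```

```text
t: 15.92
tool_pos: [0.5699, 0.0299, 0.0793]
tool_rot: [-0.0, 0.999, 0.039, 0.0]
force: [-0.5, 0.3, -0.6]
opening: -0.0
gripper_force: 0.0
t: 16.42
tool_pos: [0.5591, 0.0289, 0.0795]
tool_rot: [0.0, 0.999, 0.039, 0.0]
force: [0.5, 0.1, 0.4]
opening: -0.002
gripper_force: 0.0
top 0.62 [248.0, 192.0, 254.0, 201.0] [[-0.021, 0.214], [-0.007, 0.223]]
top 0.61 [344.0, 147.0, 356.0, 157.0] [[0.089, -0.109], [0.107, -0.114]]
wrist 0.91 [1.0, 104.0, 24.0, 176.0] [[0.014, 0.14], [0.007, 0.199]]
wrist 0.63 [442.0, 0.0, 489.0, 11.0] [[0.068, -0.061], [0.083, -0.087]]
scene 0.55 [333.0, 260.0, 353.0, 277.0] [[0.201, -0.206], [0.161, -0.151]]
scene 0.48 [375.0, 183.0, 391.0, 190.0] [[0.083, 0.122], [0.033, 0.206]]
```

```bash
python3 -m creep '[-0.5,0,-0.5,0,0,0,0,0,-0.9,0,0,0,0,0,-0.9,0,0,0,0,0,-0.9,0,0,0,0,0,-0.9,0,0,0,0,-0.5,-0.9,0,0,0,-0.5,-0.9,0,0,0,0,-0.5,-0.9,0,0,0,0,0,0,0,0,0,0,0,0,0,0,0,0]' -1 | head -2
python3 look.py e
python3 - <<'E'
from h import *
import cv2
s=(.608,.033,.0785)
def dark(c,n,Ps):
    g=cv2.cvtColor(cv2.imread(f'pics/{c}_{n}.png'),cv2.COLOR_BGR2GRAY);m=np.zeros_like(g)
    cv2.fillPoly(m,[np.array([proj(c,toW(s,P)) for P in Ps]).round().astype(np.int32)],1)
    k=(m>0)&(g<90);q=np.argwhere(k);return int(m.sum()),len(q),(q.min(0)[::-1].tolist(),q.max(0)[::-1].tolist()) if len(q) else None
q=lambda x0,x1,y0,y1,z0,z1:[(x0,y0,z0),(x1,y0,z0),(x1,y1,z1),(x0,y1,z1)]
for c in('wrist','top'):
    print(c,'track',dark(c,'e',q(-.165,-.033,-.014,.014,.103,.103)),'gate',dark(c,'e',q(-.025,.025,-.07,.07,.12,.08)),'Lchute',dark(c,'e',q(-.024,.024,.085,.238,.068,.02)),'Rchute',dark(c,'e',q(-.024,.024,-.085,-.238,.068,.02)))
E
```

```text
t: 17.55
tool_pos: [0.5252, 0.0734, 0.1796]
top 0.5 [247.0, 190.0, 256.0, 199.0] [[-0.016, 0.212], [-0.002, 0.221]]
top 0.48 [344.0, 148.0, 355.0, 159.0] [[0.085, -0.107], [0.103, -0.111]]
wrist 0.72 [112.0, 73.0, 149.0, 122.0] [[0.004, 0.185], [0.005, 0.22]]
wrist 0.6 [449.0, 0.0, 480.0, 6.0] [[0.066, -0.059], [0.081, -0.085]]
scene 0.81 [331.0, 257.0, 356.0, 276.0] [[0.198, -0.2], [0.158, -0.144]]
scene 0.46 [376.0, 182.0, 391.0, 189.0] [[0.082, 0.128], [0.031, 0.212]]
wrist track (4253, 0, None) gate (11788, 0, None) Lchute (7072, 1624, ([133, 78], [179, 126])) Rchute (6222, 0, None)
top track (427, 209, ([316, 194], [328, 235])) gate (722, 90, ([309, 178], [324, 192])) Lchute (683, 149, ([248, 184], [286, 200])) Rchute (670, 0, None)
```

```bash
python3 -m creep '[0,0,-0.5,0,0,0,0,0,0,0,0,0,0,0,0,0,0,0,0,0,0,0,0,0,0,0,0,0,0,0,0,0,0,0,0,0]' -1|head -2
python3 - <<'E'
from h import *
import cv2
from station import order
a=vision.read_camera('scene')[:,:,::-1].astype(int);w=vision.read_camera('wrist')[:,:,::-1]
g=cv2.cvtColor(np.ascontiguousarray(w),cv2.COLOR_BGR2GRAY)
s=(.608,.033,.0785)
m=np.zeros_like(g);cv2.fillPoly(m,[np.array([proj('wrist',toW(s,P)) for P in((-.024,.085,.068),(.024,.085,.068),(.024,.238,.02),(-.024,.238,.02))]).round().astype(np.int32)],1)
k=np.argwhere((m>0)&(g<90));p=[ray('wrist',x[::-1],.045)[:2]-s[:2] for x in(k.min(0),k.max(0))];print(len(k),k.min(0),k.max(0),np.round(p,3))
b=cv2.imread('pics/scene_e.png').astype(int);c=cv2.imread('pics/scene0.png').astype(int)
print('chute motion',abs(a-b)[165:200,350:400].mean())
for n,(x0,y0,x1,y1) in dict(reel=(240,230,265,259),spare=(231,206,250,229),mult=(365,143,413,172),flux=(155,265,182,305)).items():print(n,abs(a-c)[y0:y1,x0:x1].mean().round(2))
print(order.sign_off())
E
```

```text
t: 18.35
tool_pos: [0.5254, 0.0725, 0.1892]
1536 [ 78 139] [125 184] [[ 0.005  0.225]
 [-0.038  0.182]]
chute motion 0.7424761904761905
reel 0.44
spare 1.02
mult 0.72
flux 0.68
the job is handed in; nothing more can be done
None
```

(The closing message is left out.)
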